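Bolt the packed cup crate

TASK

The wooden crate with cups packed inside is going to be carried: bolt its lid. Lift the bolt's handle up out of its notch, slide the bolt across into the staple on the hinged half of the lid, and let the handle drop all the way down into the other notch. Leave the bolt of the empty crate as it is.

Things in the scene. Friction and masses are not known exactly. Their poses are not given: they have to be found in the camera images.
- full_bolt (a point): Steel barrel bolt on the lid of the fixed wooden crate (180 x 260 x 120 mm high) with cups inside, seen through the lid's openings. Point on the axis of its 11 mm rod at the handle's root, 16 mm above the lid; it moves with the rod. Axes are the crate's: z up, rod along y, shoots towards -y (staple), handle leans to -x. Handle: 8 mm stem, ball knob of 24 mm, its centre 55 mm from the axis.
- full_slide (a joint): How far that bolt is shot, m: 0 drawn, 0.060 fully shot (stops). Starts at 0 to 0.008; friction 1 N. A 4 mm steel cheek stands along the rod, 14 to 18 mm to its -x side, top edge 16 mm above the axis, with two 24 mm notches, open upward, for the stem: with the handle down the slide has play only from 0 to 0.012, or from 0.048 to 0.060.
- full_handle (a joint): How far that handle is lifted about the rod, rad. 0: down in a notch, leaning 60 degrees from upright (knob centre 48 mm to -x of the axis, 27 mm above it, room for fingers 45 mm either way along y). 0.96: stop, nearly upright (knob 5 mm to -x, 55 mm up). Clears the cheek from 0.55 on. Swings freely, falls back by its weight (90 g) when let go.
- empty_bolt (a point): The same point and axes of the like bolt on the other crate, of the same size, which is empty: no cups to be seen through its lid. To be left alone.

How it is judged:
By the outcome, as a careful person would: the job done as asked, in the order asked, and still so for the second after the job is handed in, with the robot touching nothing.
It also fails if it takes over 32 s, if anything falls off the work surface, if the arm or the gripper's body presses on something with over 40 N, if the wrist force passes 120 N, or if a joint passes its speed limit or range.

ROBOT

A 7-joint arm with a two-finger parallel gripper is mounted at the origin on the work surface. World frame = base frame: x ahead of the robot, y to its left, z up, the work surface at z = 0. Lengths are in m, angles in rad, forces in N, time in s.
With the tool pointing down it reaches from about 0.35 to 0.9 m from the base axis. Payload 8.1 kg.
Tool frame: the origin (TCP) lies at the very end of the fingers, on their centre line; the grasp point (between the pads) lies arm.hold_point_z behind it (arm.hold_point_z is the distance from the TCP to the grasp point, in m); z points along the fingers, y is the line along which they close (so a half turn about z gives the same grasp; the last joint's range is limited). The gripper opens to 92 mm and grips with 3 to 60 N. Pads are 19 mm wide; open, the fingers measure 130 mm over their backs; the gripper's body (75 mm by 190 mm) begins 47 mm behind the grasp point.
Start: joints at [-1.381, 0.434, 0.025, 1.573, -0.012, 1.134, -0.075], TCP at [0.18, 0.598, 0.227] pointing down, gripper open.
Joint ranges: [-2.62, 2.62], [-0.44, 2.09], [-1.27, 1.32], [0.08, 2.57], [-1.32, 4.46], [0.12, 2], [-2.74, 2.74]. Speed limits (rad/s): [2.22, 2.22, 3.01, 3.01, 3.14, 3.14, 3.14].

INTERFACE

Orientations are given as a rotation vector (axis times angle).
In Python, from cell import arm, vision, job, cut_out gives the robot as it stands. The module is installed in compiled form; this text tells all that it offers.
- The arm moves only by the tool play_rows, never from a script. Its argument "increments" is text: rows parted by semicolons, each of 5 numbers parted by spaces: the shift along the tool's x, y, z in cm, then the turn about the tool's z in degrees, then the opening, from -1 (shut) to 1 (fully open), so that 0 is half open. A call has 1 to 5 rows; each row shifts and turns the commanded pose from where the row before left it, along the tool's axes as they then stand; what a row does not reach is not made up. A row lasts 1/12 s, in which the tool goes at most 41.7 mm and 7.16 degrees, less where a joint would pass 70% of its speed; a pose out of reach is approached as far as the arm can. A call is refused whole if a number of a shift passes 4.17 or a number of a turn 7.16, either way. A call with a gripper value outside its range is refused whole. The fingers move at their own pace and stop on an object; "grip_force" is the grip in N (left out, the last holds). Time passes only in rows, so rows that do not move let the fingers close. It gives the time, the measured TCP pose, the force, the opening and the grip force at its end, in the units of the state.
- arm.observe(): the state, without advancing time (a new reading comes with each control period).
- vision.get_image(name): name is "side" or "top"; returns a dict with "frame" (384x512x3 uint8, red, green, blue), "z_map" (384x512 float32, m along the optical axis (not along the pixel's ray), 0 where there is no reading), "mtx" (3x3 intrinsics, pixels), "cam_to_world" (4x4, takes a point from camera to world coordinates). Camera axes: x right, y up, looking along -z (the intrinsics and any distortion apply to the point x, -y, -z); pixel columns grow to the right and rows downward; lengths in m; the calibration is good to about 2 mm. A picture is of the moment at which its call begins.
- job.sign_off(): hands the job in; it is judged then, once.
Trained networks look in a picture, given as the dict that the camera call returned (one of the last four; its "shot" number tells which), for a name from the list of things; names that differ only in an ending like _2 or _b are one class to them, and where a whole thing is asked for, a point or a joint stands for the part that bears it (a point fixed in the world has none). Each returns a list of dicts, best first, with "confidence" (0 to 1); they miss things now and then, are a little off and sometimes report something else, mostly with a low value. They report only what shows in the picture. A call takes as long as a camera call.
- cut_out(query, picture): "mask" (384x512 bool, what is visible of it) and "point" ([row, column] in pixels, amid what is visible of it).
The state is a dict: "clock": time; "joints": joint angles; "dq": joint speeds; "joint_efforts": joint torques, N m; "position": TCP position; "ee_rot": TCP orientation; "force": force on the tool from outside, world axes, zero at the start; "ft_torque": the same for the moment, N m; "width": opening from 0.0 (shut) to 1.0 (fully open); "gripper_force": force on a finger pad.
Only numpy, scipy, OpenCV 4.12 (cv2) and the standard library are available. Lean on these libraries where they do the work, as an engineer would, in place of code of your own. Each camera call takes 0.05 s, during which the arm holds its last target. There are 200 camera calls.

## Working session

There is one attempt and no reset: what is moved stays moved. The work goes in short steps, Python scripts to look and compute and a tool call to move; the robot and the scene stay as the last step left them, time stands still between calls to the robot, and variables do not carry over. Pictures are saved under pics/ and viewed, at most 10 in all, crops included, and the job is handed in when it is done.

Besides the shell and the picture viewer there is one more tool, called after "Request:" as name(argument=value, ...) on one line, values as JSON. play_rows: Moves the arm, as the interface text tells. Its arguments: {"type":"object","properties":{"increments":{"type":"string"},"grip_force":{"type":"number"}},"required":["increments"]}

```bash
mkdir -p pics; cat > h.py <<'E'
import numpy as np, cv2
from cell import arm, vision, job, cut_out
def world(p, m):
    r,c=np.nonzero(m & (p["z_map"]>0)); z=p["z_map"][r,c].astype(float)
    K=p["mtx"]; x=(c-K[0,2])/K[0,0]*z; y=(r-K[1,2])/K[1,1]*z
    P=np.c_[x,-y,-z,np.ones_like(z)]@np.array(p["cam_to_world"]).T
    return P[:,:3]
def save(p,n): cv2.imwrite("pics/"+n+".png",cv2.cvtColor(p["frame"],cv2.COLOR_RGB2BGR))
E
python3 - <<'E'
from h import *
np.set_printoptions(precision=4,suppress=True)
s=arm.observe(); print(s); print(arm.hold_point_z)
a=[]
for n in("top","side"):
    p=vision.get_image(n); a.append(p["frame"]); print(n,p["mtx"],p["cam_to_world"],[k for k in p])
    for q in("full_bolt","empty_bolt"):
        for d in cut_out(q,p):
            w=world(p,d["mask"]); print(n,q,d["confidence"],d["point"],d["mask"].sum(),np.median(w,0) if len(w) else 0)
f=np.vstack(a); 
cv2.imwrite("pics/a.png",cv2.cvtColor(np.hstack([cv2.resize(x,(400,300)) for x in a]),cv2.COLOR_RGB2BGR)); cv2.imwrite("pics/top.png",cv2.cvtColor(cv2.resize(a[0],(800,600)),cv2.COLOR_RGB2BGR));cv2.imwrite("pics/side.png",cv2.cvtColor(cv2.resize(a[1],(800,600)),cv2.COLOR_RGB2BGR))
E
```

```text
{'clock': 0.0, 'joints': array([-1.3806,  0.4352,  0.025 ,  1.5741, -0.0116,  1.134 , -0.0751]), 'dq': array([-0.0001, -0.0004,  0.0007, -0.0001,  0.001 , -0.0008, -0.0008]), 'joint_efforts': array([ -0.0008, -66.7855,   0.9845, -31.4454,  -0.0606,   0.043 ,
         0.0002]), 'position': array([0.1803, 0.5979, 0.2259]), 'ee_rot': array([-0.4583, -3.1079,  0.0025]), 'force': array([ 0.2531,  0.0266, -0.5957]), 'ft_torque': array([-0.0145, -0.054 , -0.0537]), 'gripper_force': 0.0, 'width': 0.9984474728543893}
0.0188
top [[468.1156   0.     257.7085]
 [  0.     468.1156 191.8413]
 [  0.       0.       1.    ]] [[ 0.0053  0.9957 -0.0928  0.4681]
 [-0.9994  0.0084  0.0333  0.0798]
 [ 0.0339  0.0925  0.9951  1.122 ]
 [ 0.      0.      0.      1.    ]] ['frame', 'z_map', 'mtx', 'cam_to_world', 'shot']
top full_bolt 0.87 [179.1, 349.9] 428 [ 0.5825 -0.1541  0.1428]
top empty_bolt 0.94 [189.9, 147.6] 447 [0.5617 0.2739 0.143 ]
side [[439.1917   0.     262.7079]
 [  0.     439.1917 193.779 ]
 [  0.       0.       1.    ]] [[-0.9639  0.1168 -0.2392  0.393 ]
 [-0.2652 -0.4983  0.8254  0.6915]
 [-0.0228  0.8591  0.5113  0.5525]
 [ 0.      0.      0.      1.    ]] ['frame', 'z_map', 'mtx', 'cam_to_world', 'shot']
side full_bolt 0.78 [149.0, 293.7] 224 [ 0.5681 -0.1443  0.1514]
side empty_bolt 0.78 [281.2, 244.7] 774 [0.5576 0.2816 0.1441]
```

View pics/top.png

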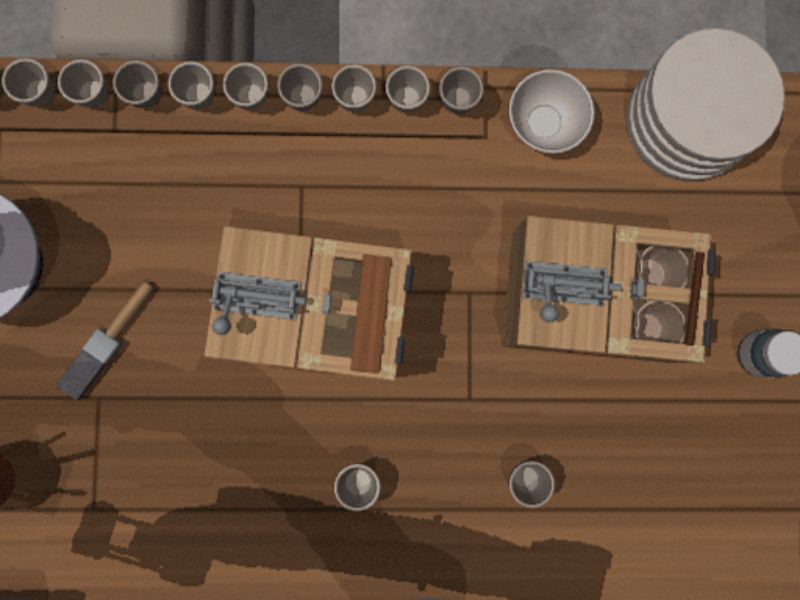

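View pics/side.png

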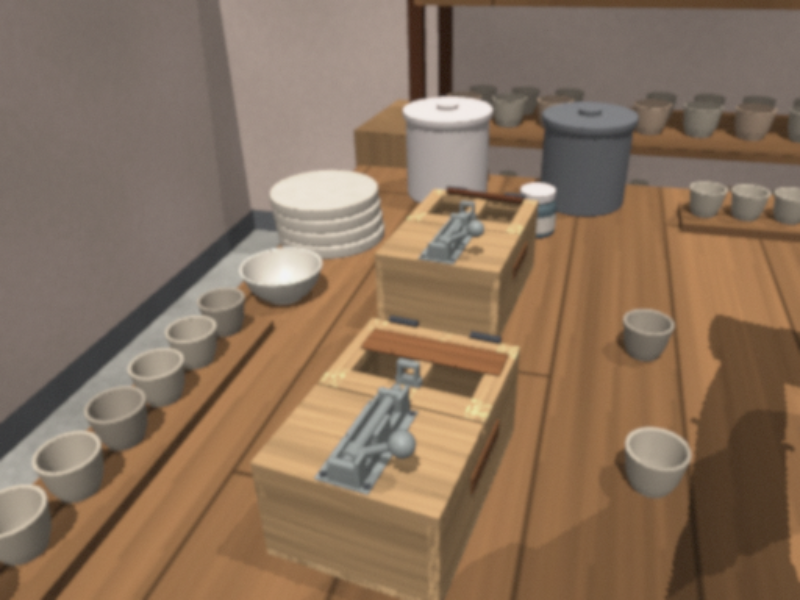

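The full crate is on the right in the top view: cups show through its lid, the knob is near (549,313) of the 800-wide picture, and the staple is at (638,289), to the right (-y). The empty crate is on the left. In the side view the full crate is the farther one. Next I'll fit the knob and the rod direction.

```bash
cat >> h.py <<'E'
from scipy.spatial.transform import Rotation as R
from scipy.optimize import least_squares
def knob(p,c):
    w=world(p,np.ones(p["z_map"].shape,bool))
    for _ in range(3):
        q=w[(np.linalg.norm(w-c,axis=1)<.017)&(w[:,2]>c[2]-.006)]
        if len(q)<8: return c,len(q),9
        f=least_squares(lambda s:np.linalg.norm(q-s,axis=1)-.012,c,loss="soft_l1",f_scale=.001); c=f.x
    return c,len(q),f.cost
E
python3 - <<'E'
from h import *
np.set_printoptions(precision=4,suppress=True)
p=vision.get_image("top"); m=np.zeros((384,512),bool); m[197:204,347:355]=1
w=world(p,m); c=np.array([*np.median(w[:,:2],0),w[:,2].max()-.012]); print(w[:,2].max(),knob(p,c))
s=vision.get_image("side"); print(knob(s,knob(p,c)[0]))
# crate yaw from lid outline
w=world(p,np.ones((384,512),bool)); k=(abs(w[:,2]-.12)<.012)&(abs(w[:,0]-.57)<.16)&(w[:,1]<-.0)&(w[:,1]>-.4)
r=cv2.minAreaRect(w[k][:,:2].astype(np.float32)*1000); print(r,np.median(w[k][:,2]))
d=cut_out("full_bolt",p)[0]; u=world(p,d["mask"]); u=u[u[:,2]>.126]
print(cv2.minAreaRect(u[:,:2].astype(np.float32)*1000), cv2.fitLine(u[(u[:,0]>.56)][:,:2].astype(np.float32),cv2.DIST_HUBER,0,.01,.01).T)
M=R.from_rotvec(arm.observe()["ee_rot"]).as_matrix(); print(M)
E
```

```text
0.18057569001716467 (array([ 0.5431, -0.1455,  0.1638]), 116, np.float64(6.675158177222977e-05))
(array([ 0.5429, -0.1463,  0.1636]), 96, np.float64(5.063503241354682e-05))
((581.0917358398438, -251.2825164794922), (268.3350524902344, 180.78639221191406), 84.935791015625) 0.120694837761121
((564.58203125, -191.40325927734375), (66.40349578857422, 114.82760620117188), 0.04732942208647728) [[ 0.0627  0.998   0.5852 -0.1836]]
[[-0.9574  0.2887 -0.    ]
 [ 0.2887  0.9574 -0.    ]
 [ 0.     -0.     -1.    ]]
```

Request:
play_rows(increments="0 0 0 -6 0.1; 0 0 0 -6 0.1; -2.1 -3.5 0 0 0.1; -2.1 -3.5 0 0 0.1; -2.1 -3.5 0 0 0.1", grip_force=15)

```text
clock: 0.87
position: [0.2347, 0.4873, 0.2264]
ee_rot: [0.129, 3.139, -0.0]
force: [2.0, -0.4, 0.9]
width: 0.688
gripper_force: 0.0
```

Request:
play_rows(increments="-2.1 -3.5 0 0 0.1; -2.1 -3.5 0 0 0.1; -2.1 -3.5 0 0 0.1; -2.1 -3.5 0 0 0.1; -2.1 -3.5 0 0 0.1")

```text
clock: 1.28
position: [0.325, 0.3035, 0.227]
ee_rot: [0.131, 3.138, 0.001]
force: [0.6, 0.1, 0.1]
width: 0.551
gripper_force: 0.0
```

Request:
play_rows(increments="-2.1 -3.5 0 0 0.1; -2.1 -3.5 0 0 0.1; -2.1 -3.5 0 0 0.1; -2.1 -3.5 0 0 0.1; -2.1 -3.5 0 0 0.1")

```text
clock: 1.7
position: [0.4151, 0.1204, 0.2272]
ee_rot: [0.131, 3.138, 0.001]
force: [0.6, -0.0, -0.3]
width: 0.552
gripper_force: 0.0
```

Request:
play_rows(increments="-2.1 -3.5 0 0 0.1; -2.1 -3.5 0 0 0.1; -2.1 -3.5 0 0 0.1; 0 0 0 0 0.1; 0 0 0 0 0.1")

```text
clock: 2.12
position: [0.4693, 0.0099, 0.2269]
ee_rot: [0.139, 3.138, -0.001]
force: [0.0, 0.4, -0.6]
width: 0.551
gripper_force: 0.0
```

Request:
play_rows(increments="-1.73 -2.98 0 0 0.1; -1.73 -2.98 0 0 0.1; -1.73 -2.98 0 0 0.1; -1.73 -2.98 0 0 0.1; -1.73 -2.98 0 0 0.1")

```text
clock: 2.53
position: [0.543, -0.1429, 0.2267]
ee_rot: [0.127, 3.139, 0.002]
force: [0.0, -0.2, -0.1]
width: 0.546
gripper_force: 0.0
```

Request:
play_rows(increments="0 0 0 0 0.1; 0 0 0 0 0.1")

```text
clock: 2.7
position: [0.5426, -0.1439, 0.2264]
ee_rot: [-0.134, -3.138, 0.0]
force: [-0.1, 0.7, -0.3]
width: 0.549
gripper_force: 0.0
```

```bash
python3 - <<'E'
from h import *
np.set_printoptions(precision=4,suppress=True)
s=arm.observe(); M=R.from_rotvec(s["ee_rot"]).as_matrix()
p=vision.get_image("side"); k=knob(p,np.array([.543,-.146,.1637])); print(k, s["position"], M, M.T@(k[0]-s["position"]))
cv2.imwrite("pics/b.png",cv2.cvtColor(cv2.resize(p["frame"][60:260,180:440],(780,600),interpolation=cv2.INTER_CUBIC),cv2.COLOR_RGB2BGR))
E
```

```text
(array([ 0.543 , -0.1464,  0.1636]), 95, np.float64(4.162272884212776e-05)) [ 0.5426 -0.1439  0.2264] [[-0.9964  0.085  -0.0005]
 [ 0.085   0.9964 -0.0002]
 [ 0.0005 -0.0002 -1.    ]] [-0.0007 -0.0025  0.0628]
```

View pics/b.png

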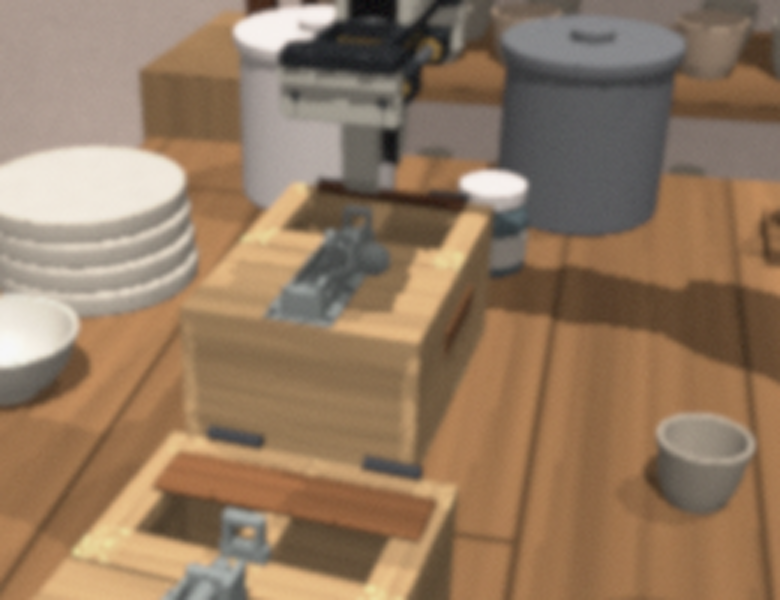

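The gripper hangs open above the full crate, with the knob at (375,258) in this crop. The knob is 2.5 mm to tool -y, so I'll correct for that and descend.

Request:
play_rows(increments="-0.05 -0.25 1.5 0 0.1; 0 0 2 0 0.1; 0 0 2 0 0.1; 0 0 1.7 0 0.1; 0 0 0.95 0 0.1", grip_force=15)

```text
clock: 3.17
position: [0.5415, -0.1428, 0.1434]
ee_rot: [-0.126, -3.136, -0.003]
force: [0.1, 0.3, -0.5]
width: 0.551
gripper_force: 0.0
```

Request:
play_rows(increments="0 0 0 0 0.1; 0 0 0 0 -0.5; 0 0 0 0 -0.8; 0 0 0 0 -1; 0 0 0 0 -1")

```text
clock: 3.58
position: [0.5432, -0.1458, 0.1462]
ee_rot: [0.131, 3.137, 0.0]
force: [-0.0, -0.1, 0.6]
width: 0.31
gripper_force: 0.0
```

Request:
play_rows(increments="0 0 0 0 -1; 0 0 0 0 -1; 0 0 0 0 -1")

```text
clock: 3.83
position: [0.543, -0.1459, 0.1458]
ee_rot: [0.131, 3.138, 0.0]
force: [-0.6, 0.3, 4.5]
width: 0.246
gripper_force: 15.0
```

Request:
play_rows(increments="-0.67 0 -0.93 0 -1; -0.86 0 -0.77 0 -1; -0.91 0 -0.53 0 -1; -0.94 0 -0.34 0 -1; 0 0 0 0 -1")

```text
clock: 4.25
position: [0.5778, -0.1489, 0.1717]
ee_rot: [0.13, 3.137, -0.001]
force: [-2.8, 1.3, 7.5]
width: 0.248
gripper_force: 15.0
```

Request:
play_rows(increments="0 0 0 0 -1; 0 0 0 0 -1")

```text
clock: 4.42
position: [0.576, -0.1487, 0.1712]
ee_rot: [-0.131, -3.139, -0.0]
force: [-2.4, 0.6, 7.0]
width: 0.248
gripper_force: 15.0
```

```bash
python3 - <<'E'
from h import *
p=vision.get_image("side"); print(arm.observe())
cv2.imwrite("pics/c.png",cv2.cvtColor(cv2.resize(p["frame"][70:220,200:395],(780,600),interpolation=cv2.INTER_CUBIC),cv2.COLOR_RGB2BGR))
E
```

```text
{'clock': 4.4667, 'joints': array([-0.14148662,  0.45447459,  0.43311448,  1.74547345, -0.22246093,
        0.99043721,  1.86289782]), 'dq': array([ 1.29420095e-05,  4.34456607e-04,  6.48705255e-04,  4.61935736e-03,
       -2.08537677e-03, -5.60791160e-04, -1.26828973e-03]), 'joint_efforts': array([ 1.64410598e-01, -5.80549800e+01,  6.67137489e+00, -2.76576465e+01,
        4.31133318e-02, -8.43499023e-01, -1.33470578e-03]), 'position': array([ 0.5758631 , -0.14869547,  0.17114699]), 'ee_rot': array([-1.31304240e-01, -3.13867997e+00, -4.83814165e-04]), 'force': array([-2.62346442,  1.58981255,  6.25020966]), 'ft_torque': array([0.20524218, 0.53044874, 0.01292371]), 'gripper_force': 15.000394731760025, 'width': 0.2456857987835741}
```

View pics/c.png

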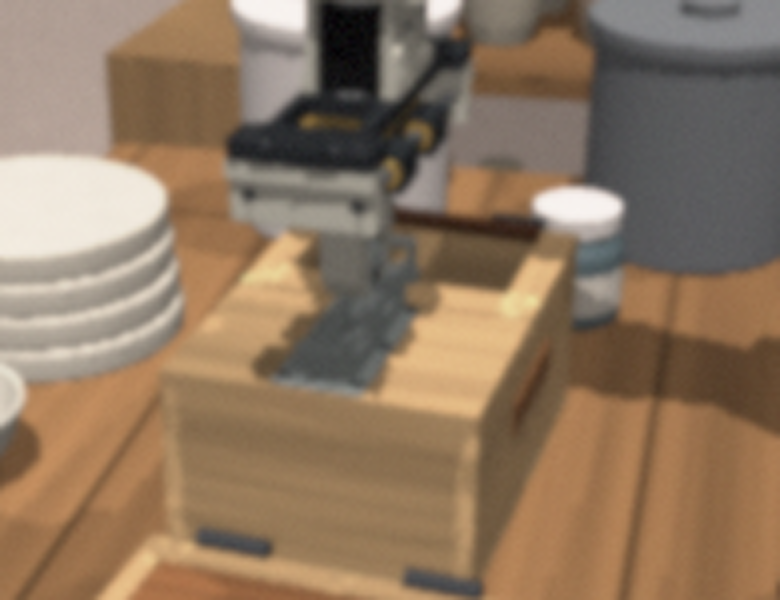

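The handle is lifted: the knob is between the fingers and the stem has left the notch. Now I'll slide 52 mm.

Request:
play_rows(increments="0 -0.8 0 0 -1; 0 -1.2 0 0 -1; 0 -1.2 0 0 -1; 0 -1.2 0 0 -1; 0 -0.8 0 0 -1")

```text
clock: 4.88
position: [0.5712, -0.2016, 0.1712]
ee_rot: [-0.133, -3.139, 0.0]
force: [-2.3, 1.2, 6.8]
width: 0.243
gripper_force: 15.0
```

Request:
play_rows(increments="0 0 0 0 -1; 0 0 0 0 -1")

```text
clock: 5.05
position: [0.5713, -0.2014, 0.1712]
ee_rot: [-0.133, -3.139, 0.001]
force: [-2.0, -0.9, 6.6]
width: 0.246
gripper_force: 15.0
```

Request:
play_rows(increments="0.94 0 0.34 0 -1; 0.91 0 0.53 0 -1; 0.86 0 0.77 0 -1; 0.6 0 0.83 0 -1; 0 0 0 0 -1")

```text
clock: 5.47
position: [0.5379, -0.1976, 0.1452]
ee_rot: [-0.132, -3.138, -0.0]
force: [0.0, -0.6, -0.0]
width: 0.248
gripper_force: 15.0
```

Request:
play_rows(increments="0 0 0 0 -1; 0 0 0 0 0.1; 0 0 0 0 0.1; 0 0 0 0 0.1; 0 0 0 0 0.1")

```text
clock: 5.88
position: [0.5393, -0.1976, 0.1462]
ee_rot: [0.131, 3.139, 0.0]
force: [0.2, 0.1, 0.3]
width: 0.492
gripper_force: 0.0
```

Request:
play_rows(increments="0 0 0 0 0.1; 0 0 -1 0 0.1; 0 0 -2 0 0.1; 0 0 -3 0 0.1; 0 0 -3 0 0.1")

```text
clock: 6.3
position: [0.5384, -0.1977, 0.2375]
ee_rot: [-0.131, -3.137, -0.0]
force: [0.7, 0.6, -0.5]
width: 0.55
gripper_force: 0.0
```

Request:
play_rows(increments="0 0 -3 0 0.1; 3 0 -2 0 0.1; 4 0 0 0 0.1; 4 0 0 0 0.1; 0 0 0 0 0.1")

```text
clock: 6.72
position: [0.4219, -0.1891, 0.2865]
ee_rot: [-0.137, -3.136, -0.004]
force: [-0.5, -0.7, -0.4]
width: 0.552
gripper_force: 0.0
```

```bash
python3 - <<'E'
from h import *
np.set_printoptions(precision=4,suppress=True)
p=vision.get_image("side"); t=vision.get_image("top")
for q in (t,p): print(knob(q,np.array([.5385,-.1995,.1637])))
a=cv2.resize(p["frame"][90:180,230:347],(780,600),interpolation=cv2.INTER_CUBIC)
b=cv2.resize(t["frame"][120:240,310:466],(780,600),interpolation=cv2.INTER_CUBIC)
for n,x in(("d",a),("e",b)): cv2.imwrite(f"pics/{n}.png",cv2.cvtColor(x,cv2.COLOR_RGB2BGR))
E
```

```text
(array([ 0.5381, -0.1972,  0.1639]), 113, np.float64(5.6961850766737616e-05))
(array([ 0.5385, -0.1984,  0.1635]), 86, np.float64(4.808646819157469e-05))
```

View pics/e.png

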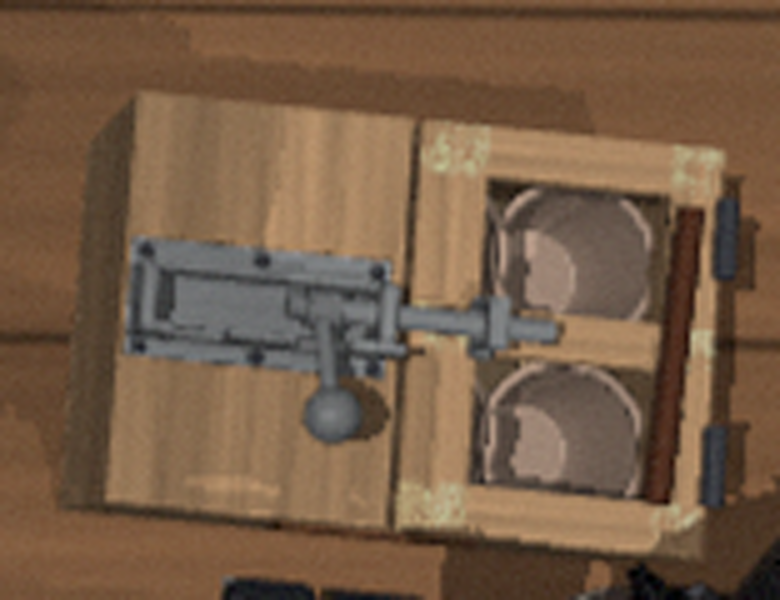

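View pics/d.png

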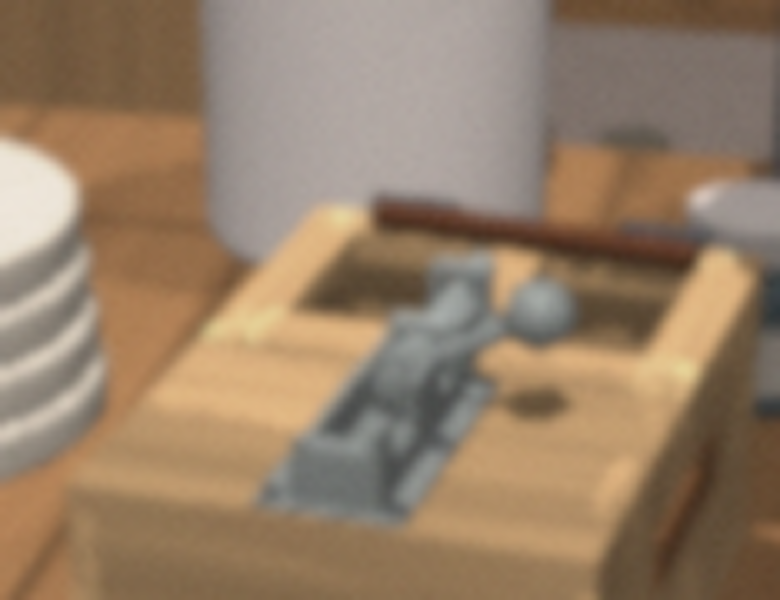

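The rod passes through the staple at (490,325) in the top crop. The knob, at (332,413), is down at the same height as at the start (0.1637 m), and the arm is clear.

```bash
python3 -c "
from cell import job; print(job.sign_off())"
```

```text
the job is handed in; nothing more can be done
None
```

The full crate's lid is bolted: the rod is through the staple, and the handle is all the way down in the second notch. The empty crate's bolt was not touched, and the job was handed in after about 7 s of robot time.

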